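# Key a toothed drive pulley onto its shaft

## Task

Fit the toothed drive pulley, neck up, onto the upright shaft of the bearing pedestal: set it over the shaft, keep hold of it and turn it under light pressure until its keyway finds the key, then guide it down fully home on the shaft's shoulder and let go. Never force it down or let it fall: the key bruises easily. Leave the other things on the bench as they are.

Things in the scene. Friction and masses are not known exactly. Their poses are not given: they have to be found in the camera images.
- drive_pulley: Aluminium toothed belt pulley, 0.2 to 0.45 kg, the only one with teeth and a keyway. Lies on the bench neck up, left or right of the pedestal. Origin: centre of its underside, z up along the bore. Toothed rim 64 mm across from 0 to 14 mm height. A 22 mm bore goes right through; the keyway, a slot 9 mm wide cut to 17.5 mm from the axis, runs the whole height on the pulley's own -x side.
- pulley_neck (a point): Point on the drive pulley's axis, 26 mm above its underside, halfway up the smooth round neck, which is 42 mm across and reaches from 14 to 38 mm height. Grip it here, in any direction. Axes as the pulley's. (On the way, mind the bench's own upright post, 30 mm thick and 0.8 m high, at its near left corner, x 0.31, y 0.41 m.)
- pedestal: Bearing pedestal fixed to the bench: plate 100 x 100 x 12 mm, round grey housing 60 mm across, and an upright steel shaft end on its z axis. Origin: centre of the plate's underside. Over 60 N of contact force between pulley and pedestal (shaft and key included) counts as damage. The shaft's bearing is stiff: about 3 N m to turn it, so it does not follow light rubbing.
- shoulder (a point): Centre of the flat top of the shaft's shoulder, 36 mm across, 50 mm above the bench: the pulley's underside must rest here. Axes as the pedestal's. Above it the shaft is 20 mm across for 36 mm, then tapers over 8 mm to 12 mm at its tip, 44 mm above the shoulder.
- key_level (a point): Point on the shaft axis at the level of the key's flat top, 12 mm above the shoulder; a wrongly turned pulley rests here. The key, 6 mm wide, stands out to 15 mm from the axis between shoulder and this height. It points anywhere within 0.75 rad of the pedestal's own -x (about towards the robot); its angle is not measured. It fits the keyway with 1.5 mm play a side, about 0.11 rad either way.
- pulley_hub: A different pulley hub, 64 mm wide and 28 mm high, with a smooth flange, without teeth or keyway: not to be used. It lies on the other side of the pedestal; leave it where it is. Origin: centre of its underside.
- bearing: Ball bearing 35 mm across, 11 mm high, lying on the bench behind the pedestal to the left; leave it. Origin: centre of its underside.
- impeller: Black pump impeller 56 mm across, 17 mm high, lying behind the pedestal to the right; leave it. Origin: centre of its underside.
- plug_gauge: Upright plug gauge 24 mm across, 105 mm high, in front of the pedestal; leave it standing. Origin: centre of its underside.
- thread_lock: Small upright bottle 32 mm across, 102 mm high, in front of the pedestal to the right; leave it standing. Origin: centre of its underside.
Not all that is in view belongs to the job. What is shaped like the drive_pulley but brown or yellow is not meant.

How it is judged:
By the outcome, as a careful person would: the job done as asked, in the order asked, and still so for the second after the job is handed in, with the robot touching nothing.
It also fails if it takes over 72 s, if anything falls off the work surface, if the arm or the gripper's body presses on something with over 40 N, if the wrist force passes 120 N, or if a joint passes its speed limit or range.

## Robot

A 7-joint arm with a two-finger parallel gripper is mounted at the origin on a cart in front of the work surface, level with it; the furniture and walls round the work are solid. World frame = base frame: x ahead of the robot, y to its left, z up, the work surface at z = 0. Lengths are in m, angles in rad, forces in N, time in s.
With the tool pointing down it reaches from about 0.425 to 0.975 m from the base axis. Payload 16.7 kg.
Tool frame: the origin (TCP) lies at the centre of the arm's flange, where the gripper is bolted on; the fingertips stand 173 mm ahead of it and the grasp point (between the pads) lies 155 mm ahead of it; z points along the fingers, y is the line along which they close (so a half turn about z gives the same grasp; the last joint's range is limited). The gripper opens to 85 mm and grips with 20 to 120 N. Pads are 22 mm wide; open, the fingers measure 114 mm over their backs; the gripper's body (76 mm by 85 mm) begins 54 mm behind the grasp point. The pads swing forward as they close: fully open they stand 13 mm farther back than shut.
Start: joints at [1.153, 0.426, 0.074, 1.606, -0.034, 1.111, -0.067], TCP at [0.179, -0.651, 0.405] pointing down, gripper open.
Joint ranges: [-2.85, 2.85], [-0.5, 2.14], [-1.23, 1.37], [0.21, 2.46], [-1.02, 4.16], [0.16, 2.05], [-2.73, 2.73]. Speed limits (rad/s): [1.89, 1.89, 2.39, 2.39, 3.01, 3.01, 3.01].

## Interface

Orientations are given as a rotation vector (axis times angle).
In Python, from station import move_pose, move_straight, move_j, move_gripper, dwell, inverse_kinematics, sense, camera, camera_params, PlanningError, sign_off gives the robot as it stands. Calls block until the motion is done:
- move_pose(position, orientation): joint-space move of the TCP to a pose.
- move_straight(position, feed=0.15, rotation=None, until_force=None): straight line of the TCP; rotation=None keeps the orientation; feed is the mean speed in m/s. With until_force (N) it stops when the force on the tool has changed by that much, and returns True; else False.
- move_j(angles): joint-space move.
- move_gripper(opening, effort=None): finger opening in m; effort is the grip in N (None keeps the last); returns when the fingers have stopped.
- dwell(seconds).
- inverse_kinematics(position, orientation): joint angles nearest the present ones, or None.
- sense(): the state.
- camera(name): name is "side" or "top" or "wrist"; returns (picture, depth): 400x640x3 uint8, red, green, blue; 400x640 float32, m along the optical axis (not along the pixel's ray), 0 where there is no reading.
- camera_params(name): a dict with "camera_matrix" (3x3 intrinsics, pixels), "R" (3x3) and "t" (3): a world point X has camera coordinates R X + t. Camera axes: x right, y down, z forward; pixel columns grow to the right and rows downward; lengths in m; the calibration is good to about 2 mm. A picture is of the moment at which its call begins: read the wrist's pose just before it. camera_params takes no time and is no camera call; for the wrist camera it gives the pose at the moment of the call.
A pose or a line that the arm cannot do raises PlanningError and nothing moves.
- sign_off(): hands the job in; it is judged then, once.
The state is a dict: "clock": time; "joint_pos": joint angles; "qd": joint speeds; "tau": joint torques, N m; "tcp_pos": TCP position; "ee_rot": TCP orientation; "force": force on the tool from outside, world axes, zero at the start; "moment": the same for the moment, N m; "width": finger opening in m; "finger_force": force on a finger pad.
Only numpy, scipy, OpenCV 4.12 (cv2) and the standard library are available. Lean on these libraries where they do the work, as an engineer would, in place of code of your own. Each camera call takes 0.05 s, during which the arm holds its last target. There are 200 camera calls.

## Working session

There is one attempt and no reset: what is moved stays moved. The work goes in short steps, each a Python script; the robot and the scene stay as the last script left them, time stands still between calls to the robot, and variables do not carry over. Pictures are saved under pics/ and viewed, at most 10 in all, crops included, and the job is handed in when it is done.

```bash
mkdir -p pics; ls; python3 - <<'E'
from station import *
import cv2,numpy as np
for n in("top","side"):
    p,d=camera(n); cv2.imwrite(f"pics/{n}0.png",p[:,:,::-1]); np.savez(f"{n}0.npz",p=p,d=d,**camera_params(n))
    c=camera_params(n); print(n,np.round(c["camera_matrix"],1).tolist(),np.round(c["R"],3).tolist(),np.round(c["t"],3))
s=sense(); print(s["clock"],s["tcp_pos"],s["ee_rot"],s["force"])
E
```

```text
pics
top [[414.3, 0.0, 320.8], [0.0, 414.3, 199.5], [0.0, 0.0, 1.0]] [[0.024, -1.0, -0.005], [-0.977, -0.022, -0.213], [0.212, 0.01, -0.977]] [-0.036  0.6    0.978]
side [[438.6, 0.0, 319.0], [0.0, 438.6, 194.4], [0.0, 0.0, 1.0]] [[-0.937, -0.35, -0.018], [-0.158, 0.469, -0.869], [0.312, -0.811, -0.494]] [0.573 0.171 1.   ]
0.1 [ 0.17861322 -0.65076063  0.40407832] [-3.11232304e+00 -4.19328405e-01  3.59631413e-04] [ 0.41879011  0.43061317 -0.35420125]
```

View pics/top0.png

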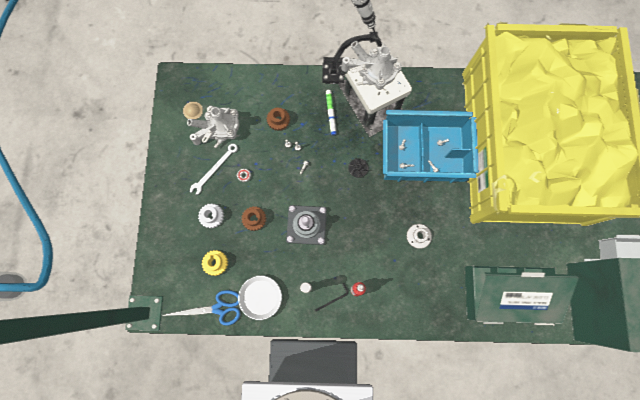

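View pics/side0.png

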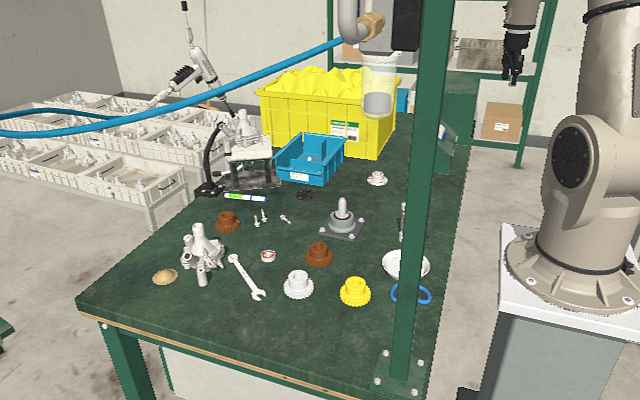

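The top view shows these candidates for the pulley: silver toothed (210,215), brown (253,218) and (278,118), yellow (214,262), and the smooth white hub (419,236). By the description I choose the silver one at (210,215), seen at (298,285) in the side view. The pedestal is at (306,224) in top and the post's foot at (145,312). Next is a close crop with depth measurements.

```bash
cat > h.py <<'E'
import numpy as np,cv2
from station import *
def load(n):
    f=np.load(n); return {k:f[k] for k in f}
def shot(n,tag):
    c=camera_params(n); p,d=camera(n); cv2.imwrite(f"pics/{tag}.png",p[:,:,::-1]); f=dict(p=p,d=d,**c); np.savez(f"{tag}.npz",**f); return f
def cloud(f):
    K=f["camera_matrix"]; v,u=np.mgrid[:400,:640]; d=f["d"]
    c=np.stack([(u-K[0,2])/K[0,0]*d,(v-K[1,2])/K[1,1]*d,d],-1)
    return (c-f["t"])@f["R"]
def ray(f,u,v,z):
    o=-f["R"].T@f["t"]; r=f["R"].T@np.linalg.inv(f["camera_matrix"])@[u,v,1.]
    return o+r*(z-o[2])/r[2]
def proj(f,X):
    c=f["R"]@X+f["t"]; q=f["camera_matrix"]@c; return q[:2]/q[2]
def circ(P):  # least-squares circle
    A=np.c_[2*P,np.ones(len(P))]; s=np.linalg.lstsq(A,(P**2).sum(1),rcond=None)[0]
    return s[:2],np.sqrt(s[2]+s[0]**2+s[1]**2)
E
python3 - <<'E'
from h import *
T,S=load("top0.npz"),load("side0.npz")
a=cv2.resize(T["p"][190:245,180:350],None,fx=4.7,fy=4.7,interpolation=cv2.INTER_CUBIC)
b=cv2.resize(S["p"][180:320,270:440],None,fx=2.2,fy=2.2,interpolation=cv2.INTER_CUBIC)
im=np.zeros((a.shape[0]+b.shape[0],799,3),np.uint8); im[:a.shape[0],:a.shape[1]]=a; im[a.shape[0]:,:b.shape[1]]=b
cv2.imwrite("pics/crop1.png",im[:,:,::-1])
for n,f,g in(("top",T,(210,215)),("side",S,(298,285))):
    P=cloud(f); ok=f["d"]>0
    c=ray(f,*g,.03)
    m=ok&(np.hypot(P[...,0]-c[0],P[...,1]-c[1])<.05)
    Q=P[m]; print(n,c,"bench z",np.median(Q[Q[:,2]<.006,2]),np.histogram(Q[:,2],np.arange(0,.06,.004))[0])
    t=Q[(Q[:,2]>.033)]; print(" neck top z",np.median(t[:,2]),"mid",(t.min(0)+t.max(0))/2,t.max(0)-t.min(0))
    t=Q[Q[:,2]>.006]; print(" all mid",(t.min(0)+t.max(0))/2,t.max(0)-t.min(0))
for n,f,g in(("top",T,(306,222)),("side",S,(342,215))):
    P=cloud(f); ok=f["d"]>0; c=ray(f,*g,.05)
    m=ok&(np.hypot(P[...,0]-c[0],P[...,1]-c[1])<.06); Q=P[m]
    print(n,c,np.histogram(Q[:,2],np.arange(0,.1,.005))[0])
    t=Q[Q[:,2]>.065]; print(" shaft",t.mean(0),(t.min(0)+t.max(0))/2,t.max(0)-t.min(0))
    t=Q[(Q[:,2]>.008)&(Q[:,2]<.016)]; print(" plate",(t.min(0)+t.max(0))/2,t.max(0)-t.min(0))
E
```

```text
top [0.56024754 0.26365761 0.03      ] bench z 0.0010688586174528837 [427  51  30 121  71  13  14  10  23 101  33   1   0   0]
 neck top z 0.03836314054292465 mid [0.56270354 0.26742208 0.03853299] [0.03962664 0.04030321 0.01093677]
 all mid [0.5697542  0.2596548  0.02512308] [0.07652729 0.07975071 0.0377566 ]
side [0.55139267 0.2854799  0.03      ] bench z 0.0005855253183355789 [522  40  50 182  37  34  41  49  41 154   6   0   0   0]
 neck top z 0.03794616077285816 mid [0.56068284 0.26715803 0.03700536] [0.04279032 0.04291113 0.00758908]
 all mid [0.5606901  0.26906002 0.02346889] [0.06328125 0.06279469 0.03466202]
top [0.54448892 0.01432298 0.05      ] [140  84 565 169 105   3   5  10 134 174  49   5   7   1   2   4   2  15
  24]
 shaft [0.5428671  0.01600821 0.08966085] [0.54415997 0.01653274 0.08313075] [0.01821679 0.01751058 0.03181827]
 plate [0.5439342  0.01604421 0.01199098] [0.10039674 0.09944452 0.00797455]
side [0.53865382 0.02284554 0.05      ] [137  84 333 101  78  35  35  39 100  81  34  18  15  13  14  15  13  18
  18]
 shaft [0.54109593 0.02082936 0.08075857] [0.54240556 0.0173738  0.07974295] [0.01994944 0.01844859 0.0291452 ]
 plate [0.54228808 0.0166474  0.01199837] [0.09987698 0.10335704 0.00790194]
```

View pics/crop1.png

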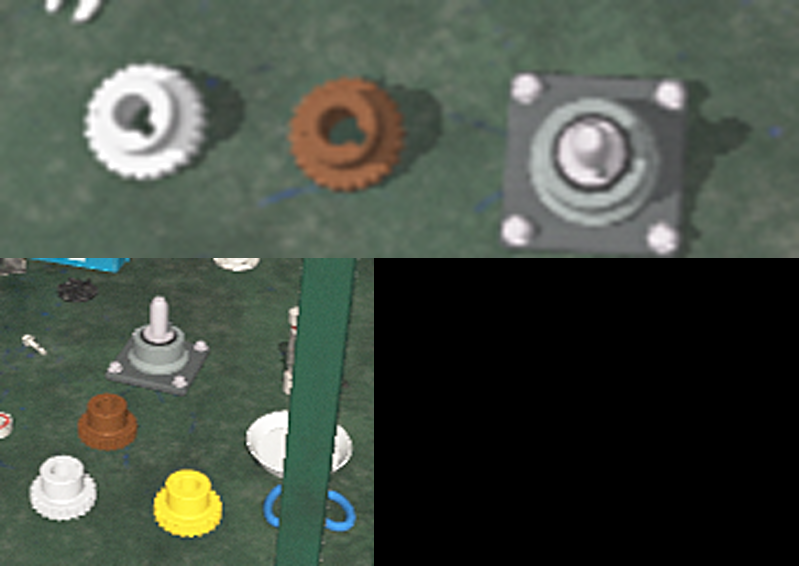

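The crop shows the silver pulley with teeth and a keyway (crop pixel 150,128), so it is the right one. The pedestal shaft is at crop (592,150). Next: wrist camera geometry and reachable tool yaws.

```bash
cat >> h.py <<'E'
from scipy.spatial.transform import Rotation as Ro
def down(psi): return (Ro.from_euler('z',psi)*Ro.from_euler('x',np.pi)).as_rotvec()
PUL=np.array([.5617,.2673]); PED=np.array([.543,.0165])
E
python3 - <<'E'
from h import *
s=sense(); Rt=Ro.from_rotvec(s["ee_rot"]).as_matrix(); c=camera_params("wrist")
o=-c["R"].T@c["t"]; print("cam in tool",Rt.T@(o-s["tcp_pos"]),"axes\n",np.round(Rt.T@c["R"].T,3)); print(c["camera_matrix"].round(1).tolist())
print("psi now",np.arctan2(Rt[1,0],Rt[0,0]))
for psi in np.arange(-3.0,3.2,.5):
    r=[]
    for p,z in((PUL,.3),(PUL,.184),(PED,.30),(PED,.234)):
        q=inverse_kinematics([*p,z],down(psi)); r.append(None if q is None else np.round([q[0],q[2],q[4],q[6]],2).tolist())
    print(round(psi,2),r)
E
```

```text
cam in tool [ 0.07999337 -0.00171631  0.03127935] axes
 [[-0.    -0.95  -0.314]
 [ 1.    -0.     0.   ]
 [-0.    -0.314  0.95 ]]
[[356.3, 0.0, 319.8], [0.0, 356.3, 196.2], [0.0, 0.0, 1.0]]
psi now 0.26785037812520696
-3.0 [[0.25, -1.14, 0.74, 0.58], [0.22, -1.11, 0.96, 0.43], [0.57, -0.9, 0.47, 1.15], [0.49, -0.8, 0.55, 1.08]]
-2.5 [[0.19, -1.03, 0.65, 1.14], [0.18, -1.03, 0.9, 0.97], [0.66, -1.02, 0.56, 1.57], [0.64, -1.03, 0.73, 1.44]]
-2.0 [[0.19, -1.03, 0.65, 1.64], [0.18, -1.03, 0.9, 1.47], [0.66, -1.02, 0.56, 2.07], [0.64, -1.03, 0.73, 1.94]]
-1.5 [[0.19, -1.03, 0.65, 2.14], [0.18, -1.03, 0.9, 1.97], [-1.01, 1.21, -0.78, -2.47], [-0.98, 1.2, -1.0, -2.29]]
-1.0 [[-1.25, 1.02, -0.69, -2.5], [-1.13, 0.82, -0.81, -2.43], [-0.92, 1.02, -0.6, -2.14], [-0.89, 1.01, -0.82, -1.96]]
-0.5 [[-1.02, 0.64, -0.39, -2.27], [-1.01, 0.63, -0.62, -2.09], [0.18, -0.4, 0.19, -2.39], [0.1, -0.31, 0.21, -2.41]]
0.0 [[0.08, -0.85, 0.52, -2.54], [-0.12, -0.58, 0.51, -2.54], [0.26, -0.5, 0.24, -1.93], [0.21, -0.44, 0.3, -1.98]]
0.5 [[0.03, -0.78, 0.47, -2.01], [-0.11, -0.58, 0.52, -2.04], [0.3, -0.55, 0.26, -1.46], [0.25, -0.5, 0.34, -1.52]]
1.0 [[0.17, -1.01, 0.63, -1.63], [-0.01, -0.72, 0.64, -1.63], [0.34, -0.6, 0.29, -0.98], [0.29, -0.55, 0.37, -1.05]]
1.5 [[0.2, -1.06, 0.67, -1.16], [0.15, -0.98, 0.85, -1.28], [0.36, -0.62, 0.31, -0.49], [0.32, -0.57, 0.39, -0.57]]
2.0 [[0.22, -1.09, 0.7, -0.68], [0.18, -1.03, 0.89, -0.81], [0.4, -0.67, 0.33, -0.02], [0.35, -0.62, 0.42, -0.09]]
2.5 [[0.23, -1.12, 0.72, -0.19], [0.19, -1.06, 0.92, -0.33], [0.44, -0.72, 0.36, 0.46], [0.39, -0.67, 0.46, 0.38]]
3.0 [[0.24, -1.13, 0.73, 0.3], [0.21, -1.09, 0.94, 0.16], [0.5, -0.8, 0.41, 0.92], [0.42, -0.72, 0.49, 0.85]]
```

```bash
python3 - <<'E'
from h import *
f=load("top0.npz"); P=cloud(f)[f["d"]>0]
r=np.hypot(P[:,0],P[:,1]); a=np.arctan2(P[:,1],P[:,0])
for lo in np.arange(-1.4,.8,.2):
    m=(a>lo)&(a<lo+.2)
    print(round(lo,1),[round(float(P[m&(r>x)&(r<x+.1),2].max(initial=0)),2) for x in(.3,.4,.5,.6,.7,.8)])
E
```

```text
-1.4 [0.0, 0.0, 0.0, 0.0, 0.0, 0.0]
-1.2 [0.0, 0.01, 0.07, 0.12, 0.2, 0.2]
-1.0 [0.0, 0.01, 0.15, 0.16, 0.22, 0.23]
-0.8 [0.01, 0.01, 0.15, 0.22, 0.26, 0.27]
-0.6 [0.01, 0.01, 0.03, 0.03, 0.23, 0.28]
-0.4 [0.08, 0.1, 0.01, 0.09, 0.09, 0.17]
-0.2 [0.01, 0.02, 0.05, 0.02, 0.02, 0.19]
-0.0 [0.11, 0.01, 0.1, 0.01, 0.04, 0.04]
0.2 [0.02, 0.02, 0.04, 0.02, 0.02, 0.11]
0.4 [0.02, 0.04, 0.04, 0.04, 0.01, 0.04]
0.6 [0.01, 0.58, 0.59, 0.54, 0.51, 0.01]
```

```bash
python3 - <<'E'
from h import *
move_straight([.15,-.54,.47],feed=.25)
q=np.array(sense()["joint_pos"]); q[0]=-.03; q[2]=0; q[4]=0; q[6]=1.2; move_j(q)
s=sense(); print(s["clock"],s["tcp_pos"],s["joint_pos"])
move_pose([*PED,.36],down(2.9))
s=sense(); print(s["clock"],np.round(s["tcp_pos"],3),np.round(s["joint_pos"],2)); f=shot("wrist","w_ped")
print(inverse_kinematics([*PUL,.33],down(2.9)))
E
```

```text
3.0583 [ 0.55710208 -0.04862783  0.46951951] [-2.87981954e-02  1.84003962e-01  7.44135309e-04  1.78954348e+00
  1.16604206e-04  1.16778751e+00  1.19962105e+00]
3.6333 [0.543 0.016 0.361] [-0.1   0.26 -0.06  1.94  0.02  0.94  1.16]
[-0.42238176  0.42008228 -0.16122906  1.78965521  0.08126409  0.93827193
  0.71128845]
```

```bash
python3 - <<'E'
from h import *
move_pose([*PUL,.34],down(2.9)); s=sense(); print(s["clock"],np.round(s["joint_pos"],2)); g=shot("wrist","w_pul")
move_straight([PUL[0]+.03,PUL[1]-.03,.34]); g2=shot("wrist","w_pul2"); print(sense()["clock"])
f=load("w_ped.npz")
out=[]
for h,X in((f,[*PED,.06]),(g,[*PUL,.03])):
    u,v=proj(h,np.array(X)).astype(int); print(u,v); out.append(cv2.resize(h["p"][max(v-70,0):v+70,u-70:u+70],(400,400),interpolation=cv2.INTER_CUBIC))
cv2.imwrite("pics/crop2.png",np.hstack(out)[:,:,::-1])
for h,lo,c in((g,.030,PUL),(g2,.03,PUL),(f,.045,PED),(f,.008,PED)):
    P=cloud(h); P=P[h["d"]>0]; P=P[np.hypot(*(P[:,:2]-c).T)<.075]; Q=P[(P[:,2]>lo)&((lo>.01)|(P[:,2]<.016))]
    print(lo,"mid",(Q.min(0)+Q.max(0))/2,Q.max(0)-Q.min(0), np.median(Q[:,2]))
E
```

```text
4.675 [-0.42  0.41 -0.16  1.78  0.08  0.96  0.71]
5.2083
319 186
320 182
0.03 mid [0.55709808 0.26984135 0.14151347] [0.05217462 0.14391404 0.22301886] 0.23330654993616487
0.03 mid [0.57605138 0.252374   0.14133002] [0.07417924 0.11983912 0.222581  ] 0.2333093889303046
0.045 mid [0.54111687 0.01943575 0.15896643] [0.05789269 0.14374667 0.22793065] 0.25330844497418187
0.008 mid [0.54190505 0.01590605 0.01200111] [0.1010951  0.10160205 0.00795755] 0.011544654479196021
```

View pics/crop2.png

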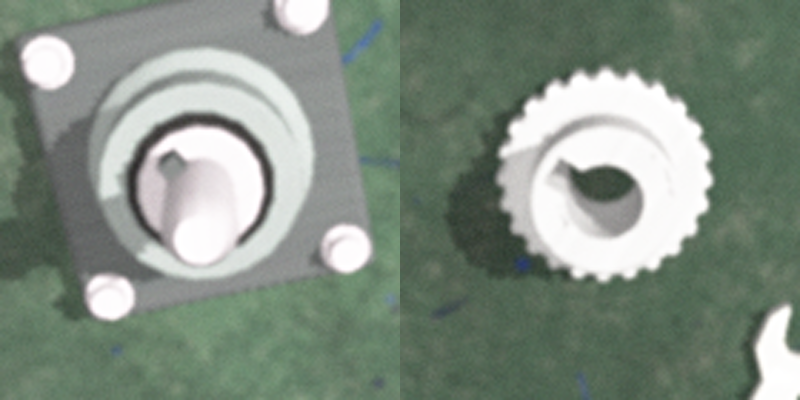

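The left half shows the pedestal with the dark key at crop (173,163), up and left of the shaft. The right half shows the pulley with its keyway notch at about (565,170). I'll enlarge both with contrast and refine the centres.

```bash
python3 - <<'E'
from h import *
f,g,g2=load("w_ped.npz"),load("w_pul.npz"),load("w_pul2.npz")
out=[]
for h,X in((f,[*PED,.062]),(g,[*PUL,.038])):
    u,v=np.round(proj(h,np.array(X))).astype(int); print(u,v)
    c=h["p"][v-28:v+28,u-28:u+28].astype(float); c=255*(c/255)**2.2
    out.append(cv2.resize(c.astype(np.uint8),(392,392),interpolation=cv2.INTER_CUBIC))
cv2.imwrite("pics/crop3.png",np.hstack(out)[:,:,::-1])
for n,h in(("w1",g),("w2",g2),("top",load("top0.npz")),("side",load("side0.npz"))):
    P=cloud(h); P=P[h["d"]>0]; P=P[np.hypot(*(P[:,:2]-PUL).T)<.04]
    for lo,hi in((.0355,.041),(.010,.0165)):
        Q=P[(P[:,2]>lo)&(P[:,2]<hi)]; hull=cv2.convexHull(Q[:,:2].astype(np.float32))[:,0]
        print(n,lo,"minenclosing",cv2.minEnclosingCircle(hull),"z",np.median(Q[:,2]))
for n,h in(("w",f),("top",load("top0.npz")),("side",load("side0.npz"))):
    P=cloud(h); P=P[h["d"]>0]; P=P[np.hypot(*(P[:,:2]-PED).T)<.08]
    Q=P[(P[:,2]>.009)&(P[:,2]<.014)]; print(n,"plate",cv2.minAreaRect(Q[:,:2].astype(np.float32)))
    r=np.hypot(*(P[:,:2]-PED).T)
    Q=P[(P[:,2]>.047)&(P[:,2]<.053)&(r<.025)]; print("  shoulder",cv2.minEnclosingCircle(Q[:,:2].astype(np.float32)),np.median(Q[:,2]))
    Q=P[(P[:,2]>.09)&(P[:,2]<.1)&(r<.025)]; print("  tip",Q[:,:2].mean(0),Q[:,2].max(initial=0),len(Q))
E
```

```text
319 187
321 185
w1 0.0355 minenclosing ((0.5601310133934021, 0.26799261569976807), 0.02128429338335991) z 0.03753001074342094
w1 0.01 minenclosing ((0.5599983334541321, 0.2678763270378113), 0.0321941003203392) z 0.013584872742807308
w2 0.0355 minenclosing ((0.5600112080574036, 0.2679949700832367), 0.02117755636572838) z 0.03751933799407819
w2 0.01 minenclosing ((0.5600141882896423, 0.2679688036441803), 0.03212236985564232) z 0.01353676072343966
top 0.0355 minenclosing ((0.5627670288085938, 0.2682391405105591), 0.021662311628460884) z 0.03832740387587263
top 0.01 minenclosing ((0.5627411603927612, 0.2683805227279663), 0.032289449125528336) z 0.014470465528790088
side 0.0355 minenclosing ((0.5608428120613098, 0.26776137948036194), 0.022159213200211525) z 0.038201052834610276
side 0.01 minenclosing ((0.5591751337051392, 0.26806437969207764), 0.03327139839529991) z 0.014176722595415341
w plate ((0.5420905947685242, 0.015899665653705597), (0.09936033189296722, 0.09946246445178986), 88.30789184570312)
  shoulder ((0.5427697896957397, 0.01645856350660324), 0.018738187849521637) 0.04957866601052868
  tip [0.54133199 0.0161825 ] 0.09483505346990619 344
top plate ((0.5445578098297119, 0.01625484600663185), (0.0995214432477951, 0.10001439601182938), 88.20866394042969)
  shoulder ((0.543141782283783, 0.016294073313474655), 0.02429480478167534) 0.04935827214956372
  tip [0.54413582 0.01586466] 0.0990398838994097 36
side plate ((0.5424365997314453, 0.01677406206727028), (0.10237875580787659, 0.098999984562397), 88.53901672363281)
  shoulder ((0.5416783690452576, 0.01563626155257225), 0.019970213994383812) 0.050124989331936196
  tip [0.54207916 0.01782599] 0.0943155475032738 18
```

View pics/crop3.png

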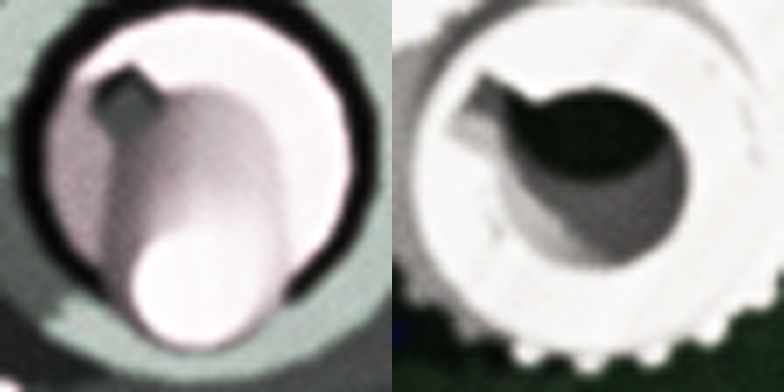

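The key and the keyway are both clear: the key's dark top is centred at crop (128,97), and the notch's outer end is at about (466,100). Heights from two views agree with the text (neck top 38 mm, shoulder 50 mm). Next come the angles.

```bash
sed -i 's/^PUL=.*/PUL=np.array([.5600,.2680]); PED=np.array([.5424,.0161])/' h.py; python3 - <<'E'
from h import *
f,g=load("w_ped.npz"),load("w_pul.npz")
def w(h,cx,cy,u0,v0,z): return ray(h,u0-28+(cx+.5)/7-.5,v0-28+(cy+.5)/7-.5,z)[:2]
for c in((128,97),(93,97),(133,68),(163,97),(125,135)):
    d=w(f,*c,319,187,.062)-PED; print("key",c,np.round(d*1e3,1),np.hypot(*d),np.arctan2(d[1],d[0])%(2*np.pi))
for c in((74,100),(96,73),(56,125)):
    d=w(g,*c,321,185,.038)-PUL; print("slot",c,np.round(d*1e3,1),np.hypot(*d),np.arctan2(d[1],d[0])%(2*np.pi))
print("bore edge right",w(g,686-392,180,321,185,.038)-PUL,"bottom",w(g,590-392,266,321,185,.038)-PUL)
E
```

```text
key (128, 97) [-13.1  -4.5] 0.013854988073951172 3.468714869034281
key (93, 97) [-14.   -8.2] 0.016269557198453063 3.670103431903521
key (133, 68) [-16.2  -3.1] 0.016465501054263865 3.330750844291823
key (163, 97) [-12.2  -0.7] 0.012210912619712952 3.1989434897047984
key (125, 135) [-9.  -5.9] 0.010733669173927683 3.7192621318839034
slot (74, 100) [-13.  -11.1] 0.01707630199275346 3.8485013229042706
slot (96, 73) [-15.4  -7.9] 0.01730654945575758 3.6168454504793504
slot (56, 125) [-10.7 -13.8] 0.017441123238906002 4.053437179017255
bore edge right [0.00200938 0.01066767] bottom [ 0.00932    -0.00232188]
```

```bash
cat >> h.py <<'E'
def st(t=""):
    s=sense(); print(t,"t%.1f"%s["clock"],"p",np.round(s["tcp_pos"],4),"F",np.round(s["force"],1),"M",np.round(s["moment"],2),"w %.4f ff %s"%(s["width"],np.round(s["finger_force"],1)),"q6 %.2f"%s["joint_pos"][6]); return s
def pul_centre(h):
    P=cloud(h); P=P[h["d"]>0]; P=P[np.hypot(*(P[:,:2]-PUL).T)<.042]
    return [np.array(cv2.minEnclosingCircle(P[(P[:,2]>a)&(P[:,2]<b)][:,:2].astype(np.float32))[0]) for a,b in((.0355,.041),(.010,.0165))]
E
python3 - <<'E'
from h import *
move_pose([*PUL,.25],down(3.47)); move_straight([*PUL,.186],feed=.12); st("down")
move_gripper(.036,20); st("sq1"); move_gripper(.075)
move_straight([*PUL,.186],rotation=down(1.9),feed=.1); move_gripper(.036,20); st("sq2"); move_gripper(.085); 
move_straight([*PUL,.25],feed=.2); move_pose([*PUL,.34],down(2.9)); st("look"); h=shot("wrist","w_pul3")
c=pul_centre(h); print("meas",c,"bias",np.mean(c,0)-PUL)
u,v=np.round(proj(h,np.array([*PUL,.038]))).astype(int); print(u,v)
cv2.imwrite("pics/crop4.png",cv2.resize(h["p"][v-40:v+40,u-40:u+40],(480,480),interpolation=cv2.INTER_CUBIC)[:,:,::-1])
E
```

```text
down t6.4 p [0.5604 0.2681 0.1867] F [ 0.6 -0.6 -0.2] M [ 0.    0.   -0.04] w 0.0856 ff 0.0 q6 1.17
sq1 t6.9 p [0.5602 0.2681 0.1867] F [-1.5 -0.8  6.5] M [-0.2   0.3  -0.01] w 0.0414 ff 19.7 q6 1.17
sq2 t9.4 p [0.5601 0.2679 0.1862] F [-0.7  0.4  3.3] M [-0.13  0.09  0.01] w 0.0411 ff 20.3 q6 -0.09
look t11.2 p [0.5598 0.2678 0.3389] F [ 0.3  0.7 -0.3] M [0.   0.04 0.05] w 0.0848 ff 0.0 q6 0.75
meas [array([0.55906647, 0.26901567]), array([0.55925047, 0.2690118 ])] bias [-0.00084153  0.00101373]
319 188
```

View pics/crop4.png

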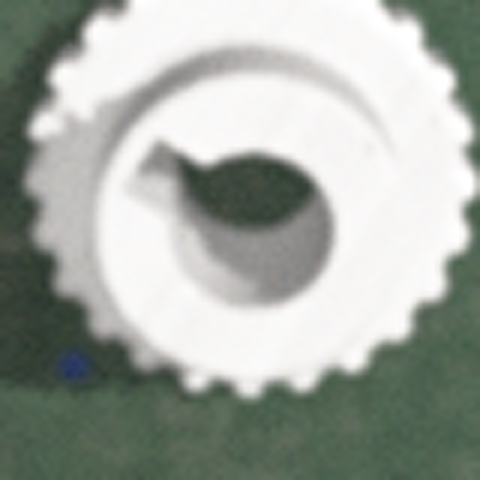

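```bash
sed -i 's/PED=np.array(.*/PED=np.array([.5432,.0151])/' h.py; python3 - <<'E'
from h import *
move_pose([*PUL,.25],down(1.9)); move_straight([*PUL,.188],feed=.12); move_gripper(.036,60); st("grip")
move_straight([*PUL,.32],feed=.12); st("lift")
move_straight([*PED,.32],feed=.15); dwell(.3); st("over")
h=shot("side","s_over"); t=shot("wrist","w_over")
print(proj(h,np.array([*PED,.1])))
u,v=proj(h,np.array([*PED,.1])).astype(int)
a=cv2.resize(h["p"][v-60:v+60,u-60:u+60],(400,400)); b=cv2.resize(t["p"],(400,250)); b=np.vstack([b,np.zeros((150,400,3),np.uint8)])
cv2.imwrite("pics/over.png",np.hstack([a,b])[:,:,::-1])
E
```

```text
grip t13.3 p [0.5601 0.2681 0.1889] F [-3.3 -1.4  9.9] M [-0.35  0.78 -0.02] w 0.0399 ff 60.0 q6 -0.13
lift t14.6 p [0.5598 0.2679 0.3192] F [ 0.1  0.2 -3.6] M [0.01 0.02 0.03] w 0.0401 ff 60.8 q6 -0.15
over t16.7 p [0.5432 0.0153 0.32  ] F [ 0.1  0.4 -3. ] M [-0.    0.06  0.02] w 0.0401 ff 60.8 q6 0.27
[341.37487855 196.39675311]
```

View pics/over.png

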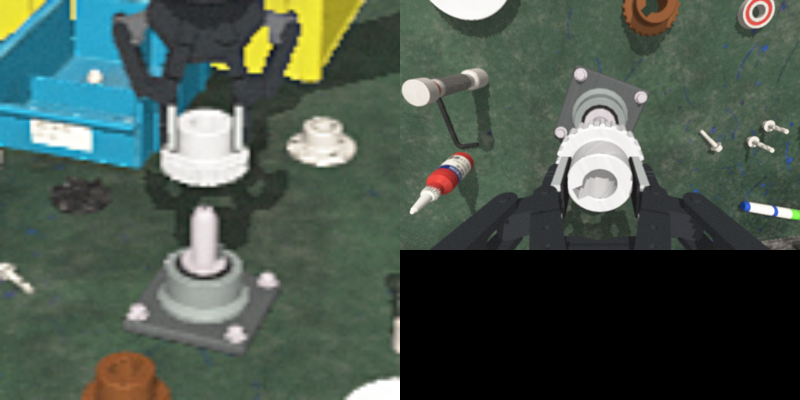

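The pulley hangs level on the fingers (left half: pulley at 204,140, directly over the shaft at 204,215). Now the slow guarded descent.

```bash
python3 - <<'E'
from h import *
for z in(.285,.276,.268,.258,.246):
    hit=move_straight([*PED,z],feed=.04 if z>.28 else .02,until_force=6); st(f"{z} {hit}")
    if hit: break
E
```

```text
0.285 False t17.9 p [0.5433 0.0151 0.2852] F [ 0.4  0.  -3.2] M [ 0.01 -0.01 -0.  ] w 0.0402 ff 60.8 q6 0.29
0.276 False t18.5 p [0.5432 0.0151 0.2759] F [ 0.2 -0.1 -3.1] M [0.04 0.01 0.01] w 0.0400 ff 60.8 q6 0.29
0.268 False t19.0 p [0.5432 0.0151 0.2679] F [ 0.7 -0.3 -3.9] M [ 0.02  0.   -0.02] w 0.0403 ff 60.8 q6 0.29
0.258 False t19.7 p [0.5432 0.015  0.258 ] F [-0.2 -0.8 -2.9] M [ 0.01 -0.01 -0.04] w 0.0400 ff 60.8 q6 0.30
0.246 True t20.1 p [0.5433 0.0151 0.2502] F [-0.7 -0.1  5.1] M [-0.    0.08 -0.08] w 0.0404 ff 61.7 q6 0.30
```

```bash
python3 - <<'E'
from h import *
psi=1.9; z=sense()["tcp_pos"][2]; found=False
while psi>1.1 and not found:
    psi-=.06
    move_straight([*PED,z],rotation=down(psi),feed=.03,until_force=15)
    fz=sense()["force"][2]+3
    if fz>10: z+=.0003; move_straight([*PED,z],feed=.01)
    elif fz<6:
        move_straight([*PED,z-.003],feed=.01,until_force=max(2.,7-fz)); z=sense()["tcp_pos"][2]
    st(f"{psi:.2f} z {z:.4f}")
    found=z<.2485
E
```

```text
1.84 z 0.2502 t20.4 p [0.5435 0.015  0.2503] F [ 1.2 -1.4  3.9] M [-0.39 -0.06  0.04] w 0.0400 ff 61.6 q6 0.25
1.78 z 0.2462 t20.9 p [0.5425 0.0153 0.2462] F [ 1.8  0.3 -2.6] M [-0.03 -0.35 -0.02] w 0.0403 ff 61.0 q6 0.20
```

```bash
python3 - <<'E'
from h import *
for z in(.243,.240,.236):
    hit=move_straight([*PED,z],rotation=None,feed=.012,until_force=6); s=st(f"{z} {hit}")
    if hit: break
E
```

```text
0.243 False t21.4 p [0.543  0.0152 0.2427] F [-1.   1.3 -5.7] M [0.39 0.33 0.02] w 0.0402 ff 60.9 q6 0.20
0.24 False t21.8 p [0.5431 0.0153 0.2399] F [-1.2  4.  -5.5] M [ 0.78  0.31 -0.07] w 0.0402 ff 60.9 q6 0.21
0.236 True t22.0 p [0.5432 0.0154 0.2389] F [-0.5  0.8  4.8] M [ 0.43  0.07 -0.07] w 0.0402 ff 62.0 q6 0.21
```

```bash
python3 - <<'E'
from h import *
z=sense()["tcp_pos"][2]
for psi in(1.74,1.70):
    move_straight([*PED,z],rotation=down(psi),feed=.03,until_force=10); s=st(f"rot {psi}")
    if abs(s["moment"][2])>.5: break
    hit=move_straight([*PED,z-.003],feed=.01,until_force=max(2,9-(s["force"][2]+3))); s=st(f"press {hit}"); z=s["tcp_pos"][2]
h=shot("side","s_home"); u,v=proj(h,np.array([*PED,.06])).astype(int)
cv2.imwrite("pics/home.png",cv2.resize(h["p"][v-45:v+45,u-45:u+45],(540,540),interpolation=cv2.INTER_CUBIC)[:,:,::-1])
E
```

```text
rot 1.74 t22.3 p [0.5433 0.0151 0.239 ] F [-1.6  2.7  0.7] M [ 0.5   0.56 -0.09] w 0.0401 ff 61.5 q6 0.17
press True t22.5 p [0.5433 0.0151 0.2389] F [-2.1  0.5 10.1] M [ 0.09  0.62 -0.11] w 0.0400 ff 62.6 q6 0.17
rot 1.7 t22.7 p [0.5434 0.0149 0.2389] F [-0.1  0.5  0.3] M [-0.11  0.05 -0.03] w 0.0398 ff 61.6 q6 0.14
press True t22.9 p [0.5435 0.0149 0.2388] F [-3.8  0.2 10.5] M [-0.04  0.5   0.03] w 0.0400 ff 62.6 q6 0.14
```

View pics/home.png

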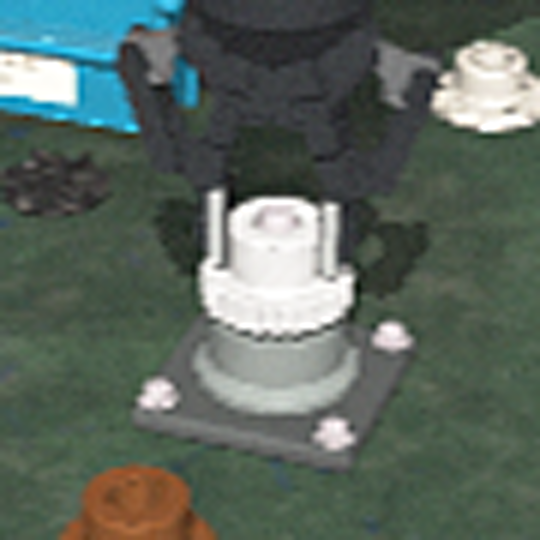

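The pulley sits directly on the housing, with a firm stop at the same height at each yaw (TCP 0.2388, so its underside is at 50 mm). I'll relax the pressure, release, retreat and measure.

```bash
python3 - <<'E'
from h import *
p=sense()["tcp_pos"]; move_straight([*PED,.2391],feed=.01); st("relax")
move_gripper(.038,20); dwell(.2); st("low grip"); move_gripper(.05); move_gripper(.085); st("open")
move_straight([*PED,.36],feed=.08); move_pose([*PED,.37],down(2.9)); dwell(.2); st("up")
for n in("wrist","side","top"):
    h=shot(n,n+"_end"); P=cloud(h); P=P[h["d"]>0]; P=P[np.hypot(*(P[:,:2]-PED).T)<.045]
    for lo,hi in((.058,.07),(.083,.0915)):
        Q=P[(P[:,2]>lo)&(P[:,2]<hi)]; print(n,lo,"z",np.median(Q[:,2]),np.round(np.histogram(Q[:,2],4)[0]),cv2.minEnclosingCircle(Q[:,:2].astype(np.float32)))
h=load("wrist_end.npz"); cv2.imwrite("pics/end.png",h["p"][60:340,120:520,::-1])
E
```

```text
relax t23.2 p [0.5431 0.0151 0.2389] F [ 0.6  0.  -2.1] M [ 0.01 -0.11 -0.01] w 0.0402 ff 61.4 q6 0.14
low grip t23.7 p [0.5431 0.0151 0.239 ] F [ 0.4  0.1 -3.9] M [-0.04  0.01  0.02] w 0.0401 ff 61.4 q6 0.14
open t24.4 p [0.5432 0.0151 0.2391] F [-0.3 -0.4  0.3] M [ 0.01 -0.01 -0.04] w 0.0849 ff 0.0 q6 0.14
up t27.3 p [0.5432 0.0152 0.3699] F [-0.6  0.1 -0.5] M [ 0.01 -0.    0.03] w 0.0849 ff 0.0 q6 1.21
wrist 0.058 z 0.06355883918085455 [  67 1353  497   40] ((0.5423057675361633, 0.016260653734207153), 0.03239329904317856)
wrist 0.083 z 0.08745879203268353 [  93  704 1126   93] ((0.5419171452522278, 0.01581598073244095), 0.021374300122261047)
side 0.058 z 0.06411102450020689 [25 71 60 16] ((0.5442399382591248, 0.01788005232810974), 0.033856868743896484)
side 0.083 z 0.08785346797943037 [15 25 60 21] ((0.5432980060577393, 0.015603278763592243), 0.022658944129943848)
top 0.058 z nan [0 0 0 0] ((0.0, 0.0), 0.0)
top 0.083 z nan [0 0 0 0] ((0.0, 0.0), 0.0)
  return _methods._mean(a, axis=axis, dtype=dtype,
  ret = ret.dtype.type(ret / rcount)
```

View pics/end.png

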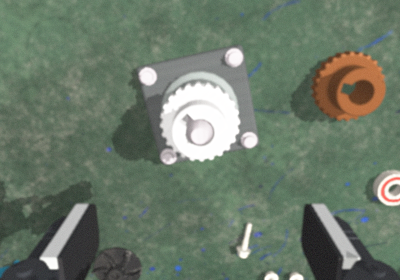

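The pulley sits home on the shaft (200,125). Its rim top measures 63.6–64.1 mm and its neck top 87.5–87.9 mm, which match 50+14 and 50+38. The gripper is clear of everything.

```bash
python3 -c "
from station import *
print(sign_off())"
```

```text
the job is handed in; nothing more can be done
None
```

The drive pulley is keyed onto the shaft and resting on the shoulder (underside measured at 50 mm). It is released, the arm is clear, and the job was handed in at about 27 s; sign-off returned no verdict.

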